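# Brush off the dry case, break its seal and hold the lid ajar

## Task

Metal offcuts have been left on the lid of the sealed dry case for reference gauges. Keeping the lid shut and the gripper off the offcuts, sweep all four into the yellow tray beside the case with the red-handled brush, then stand the brush upright on the bench, clear of the tray. Then pull the lid up by its bar handle until the sticky seal lets go and finish while still holding it, front edge about 2 cm open and never as much as 5 cm, so that a colleague can slip in a fresh drying pack; leave the dial gauge, vee block and gauge-block box alone.

Things in the scene. Friction and masses are not known exactly. Their poses are not given: they have to be found in the camera images.
- case: Fixed dark steel case, 170 (x) x 212 (y) x 60 mm high with a black gasket on its rim, under a blue-green lid; it stands anywhere within about 10 cm, turned up to 0.3 rad. Origin: centre of its underside, on the bench; x points from the handle side (front) to the hinge side, y along the hinge. The closed lid is 180 (x) x 240 (y) x 12 mm, centred over the case, top face flat at 72 mm above the bench; it overhangs the case body by 14 mm at both y ends.
- lid_angle (a joint): Angle of the lid in rad, 0 = shut, growing as its front edge rises (0.11 = front edge 20 mm open; front edge is 180 mm from the hinge). The seal clings: from shut up to about 0.04 rad (front edge about 7 mm open) the lid must be pulled up at the handle with roughly 10 to 18 N, weight included; then the seal lets go at once and only the lid's weight (about 2 to 3 N at the handle) remains. The lid falls back if let go.
- lid: The blue-green lid with its handle; a short tongue under its front edge sits in a black rubber seal; about 0.3 to 0.5 kg. Origin: middle of the hinge line, which runs along the case's y axis at the rear lower edge of the lid: 90 mm behind the case's centre (+x of the case), 60 mm above the bench. Its axes turn with the lid.
- lid_handle (a point): Steel bar handle on the lid: a round bar 12 mm thick and 100 mm long along the case's y, on a post at each end. This point: middle of the bar, 35 mm above the lid's top face, 158 mm from the hinge line towards the front (22 mm behind the lid's front edge); shut, it is 107 mm above the bench. Axes as the case's when shut.
- tray: Fixed yellow open tray, 200 (x) x 130 (y) x 35 mm high, walls and floor 4 mm, parallel to the case and close against one of its y ends (left or right varies): its centre lies 175 mm from the case's centre along the case's y, so its near wall stands 10 mm under the lid's overhang. Origin: centre of its underside.
- brush: Bench brush standing on the bench beside the case, on the side away from the tray, turned up to 0.3 rad from the case; 0.09 to 0.18 kg. Bristle block and wooden stock 104 (along its x) x 30 (y) x 36 mm high, bristles down (stiff), and a red upright handle 24 (x) x 22 (y) mm rising from it to 120 mm. Origin: centre of the underside of the bristles; z up along the handle.
- brush_grip (a point): Point in the brush's red handle to grip, on its centre line, 95 mm above the bottom of the bristles. Axes as the brush's.
- scrap_brass: Brass stepped offcut, 26 x 18 x 19 mm, 40 g. Origin: centre of its underside. At the start it lies on the closed lid, between the bar handle and the hinge, within 60 mm of the case's centre along y; along x all of it lies between 35 mm in front of the case's centre and 55 mm behind it. Masses vary by about a third.
- scrap_angle: Aluminium angle offcut, 26 x 24 x 21 mm, 20 g. Origin: centre of its underside. At the start it lies on the closed lid, between the bar handle and the hinge, within 60 mm of the case's centre along y; along x all of it lies between 35 mm in front of the case's centre and 55 mm behind it. Masses vary by about a third.
- scrap_copper: Copper block offcut, 22 x 22 x 16 mm, 50 g. Origin: centre of its underside. At the start it lies on the closed lid, between the bar handle and the hinge, within 60 mm of the case's centre along y; along x all of it lies between 35 mm in front of the case's centre and 55 mm behind it. Masses vary by about a third.
- scrap_steel: Dark steel bar offcut, 30 x 14 x 14 mm, 40 g. Origin: centre of its underside. At the start it lies on the closed lid, between the bar handle and the hinge, within 60 mm of the case's centre along y; along x all of it lies between 35 mm in front of the case's centre and 55 mm behind it. Masses vary by about a third.
- dial: Bystander: yellow-faced dial gauge on a round-footed post, 68 mm across the foot, 144 mm high, to the left or right of the work. Origin: centre of its underside.
- vee_block: Bystander: bright steel vee block 60 x 50 x 40 mm to the left. Origin: centre of its underside.
- gauge_box: Bystander: small wooden gauge-block box 75 x 50 x 27 mm to the left or right of the work. Origin: centre of its underside.
Not all that is in view belongs to the job. What is shaped like the brush but blue or purple is not meant. There is more than one size of the tray; the one meant has the size given above.

How it is judged:
By the outcome, as a careful person would: the job done as asked, in the order asked, and still so for the second after the job is handed in, while the arm keeps its last pose, push and grip.
It also fails if it takes over 64 s, if anything falls off the work surface, if the arm or the gripper's body presses on something with over 40 N, if the wrist force passes 120 N, or if a joint passes its speed limit or range.

## Robot

A 6-joint arm with a two-finger parallel gripper is mounted at the origin on the work surface. World frame = base frame: x ahead of the robot, y to its left, z up, the work surface at z = 0. Lengths are in mm, angles in rad, forces in N, time in s.
With the tool pointing down it reaches from about 350 to 975 mm from the base axis. Payload 4.9 kg.
Tool frame: the origin (TCP) lies midway between the tips of the shut fingers; the grasp point (between the pads) lies 19 mm behind it; z points along the fingers, y is the line along which they close (so a half turn about z gives the same grasp; the last joint's range is limited). The gripper opens to 85 mm and grips with 20 to 120 N. Pads are 22 mm wide; open, the fingers measure 114 mm over their backs; the gripper's body (76 mm by 85 mm) begins 54 mm behind the grasp point. The pads swing forward as they close: fully open they stand 13 mm farther back than shut.
Start: joints at [-1.239, 0.053, 1.613, -0, 1.476, -0.119], TCP at [272.296, -562.545, 231.304] pointing down, gripper open.
Joint ranges: [-3.01, 3.01], [-1.01, 2.22], [0.06, 2.58], [-1.02, 4.17], [0.09, 2.62], [-3.14, 3.14]. Speed limits (rad/s): [2.57, 2.57, 3.14, 3.14, 3.14, 3.14].

## Interface

Orientations are given as a unit quaternion [x, y, z, w].
In Python, from plant import ctrl, kin, optics, job gives the robot as it stands. Calls block until the motion is done:
- ctrl.reach(position, orientation): joint-space move of the TCP to a pose.
- ctrl.move_linear(position, rotation=None, feed=150): straight line of the TCP; rotation=None keeps the orientation; feed is the mean speed in mm/s.
- ctrl.move_joints(angles): joint-space move.
- ctrl.command_gripper(opening, f_grip=None): finger opening in mm; f_grip is the grip in N (None keeps the last); returns when the fingers have stopped.
- ctrl.sleep(seconds).
- kin.inverse_kinematics(position, orientation): joint angles nearest the present ones, or None.
- ctrl.state(): the state.
- optics.snapshot(name): name is "scene" or "side" or "wrist"; returns the picture (420x560x3 uint8, red, green, blue); there is no depth.
- optics.camera_params(name): a dict with "vertical_fov" (degrees; the focal length in pixels is half the picture's height over the tangent of half this angle, whatever the lens; pixels are square), "cx", "cy" (the principal point, pixels), "world_from_camera" (4x4, takes a point from camera to world coordinates). Camera axes: x right, y up, looking along -z (the intrinsics and any distortion apply to the point x, -y, -z); pixel columns grow to the right and rows downward; lengths in mm; the calibration is good to about 2 mm. The wrist camera is an equidistant fisheye: a pixel r from the principal point sees the ray r / f radians off the axis. A picture is of the moment at which its call begins: read the wrist's pose just before it. camera_params takes no time and is no camera call; for the wrist camera it gives the pose at the moment of the call.
A pose or a line that the arm cannot do raises ctrl.PlanningError and nothing moves.
- job.hand_in(): hands the job in; it is judged then, once.
The state is a dict: "t": time; "joints": joint angles; "qvel": joint speeds; "effort": joint torques, N m; "tcp_pos": TCP position; "orientation": TCP orientation; "ft_force": force on the tool from outside, world axes, zero at the start; "torque": the same for the moment, N m; "finger_gap": finger opening in mm; "finger_force": force on a finger pad.
Only numpy, scipy, OpenCV 4.12 (cv2) and the standard library are available. Lean on these libraries where they do the work, as an engineer would, in place of code of your own. Each camera call takes 0.05 s, during which the arm holds its last target. There are 200 camera calls.

## Working session

There is one attempt and no reset: what is moved stays moved. The work goes in short steps, each a Python script; the robot and the scene stay as the last script left them, time stands still between calls to the robot, and variables do not carry over. Pictures are saved under pics/ and viewed, at most 10 in all, crops included, and the job is handed in when it is done.

```bash
ls; mkdir -p pics; python3 - <<'E'
from plant import ctrl,kin,optics,job
import cv2,numpy as np
for n in("scene","side"):
    p=optics.camera_params(n);print(n,p)
    cv2.imwrite(f"pics/{n}0.png",cv2.resize(optics.snapshot(n)[:,:,::-1],(800,600),interpolation=cv2.INTER_CUBIC))
s=ctrl.state();print(s['t'],s['tcp_pos'],s['orientation'],s['finger_gap'])
E
```

```text
pics
scene {'vertical_fov': 54.80740603837042, 'cx': 279.55166721785145, 'cy': 208.60479322391018, 'world_from_camera': array([[ 6.03958685e-01, -5.35341580e-01,  5.90460244e-01,
         1.19243239e+03],
       [ 7.96862013e-01,  4.20134846e-01, -4.34163153e-01,
        -4.81404488e+02],
       [-1.56473355e-02,  7.32731946e-01,  6.80337458e-01,
         8.18150204e+02],
       [ 0.00000000e+00,  0.00000000e+00,  0.00000000e+00,
         1.00000000e+00]])}
side {'vertical_fov': 45.45745488098116, 'cx': 280.28323609384483, 'cy': 208.11534353953394, 'world_from_camera': array([[-9.94071709e-01,  6.95528029e-02, -8.35694076e-02,
         4.48717369e+02],
       [-1.07487918e-01, -7.44351802e-01,  6.59080224e-01,
         7.67516409e+02],
       [-1.63641622e-02,  6.64155706e-01,  7.47415154e-01,
         9.56835067e+02],
       [ 0.00000000e+00,  0.00000000e+00,  0.00000000e+00,
         1.00000000e+00]])}
0.1 [ 272.10813652 -562.0437471   230.18250136] [ 9.74706021e-01  2.23489042e-01 -1.10438321e-04 -8.99107306e-04] 85.26315537261581
```

View pics/scene0.png

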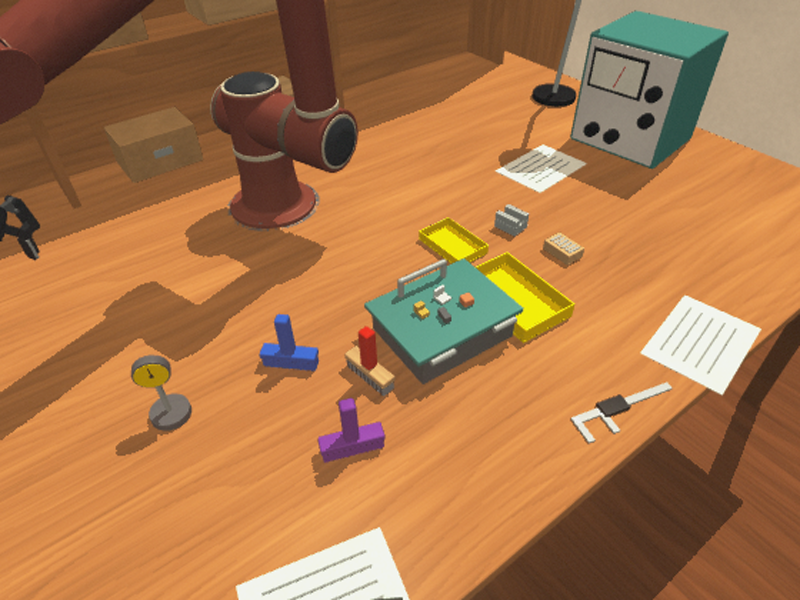

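View pics/side0.png

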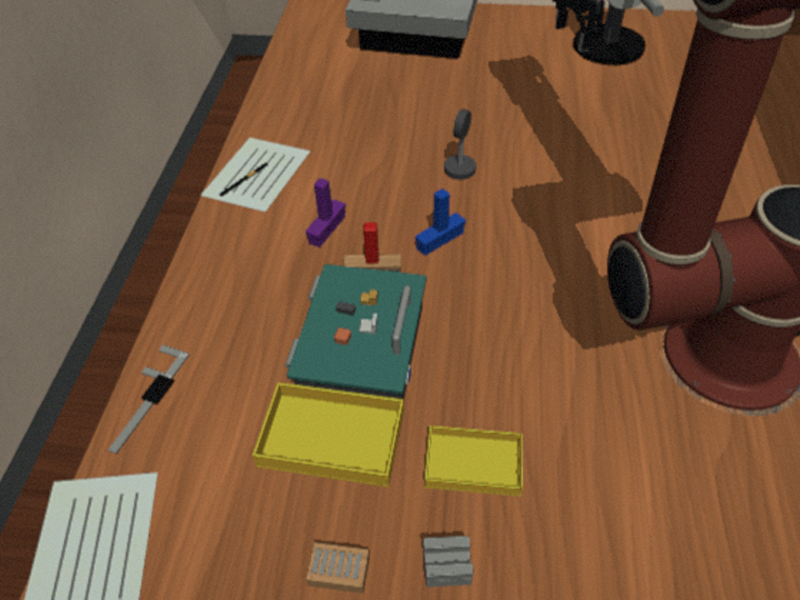

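The scene view shows the lid, with corners at about (366,305), (522,305) and (463,262). The red brush's top is at (368,330), and the large tray is on the +y side. The side view shows the lid corners at (325,266), (426,274) and (408,390), and the brush top at (371,225). I'll triangulate these and cut enlarged crops.

```bash
cat > h.py <<'E'
import numpy as np
from plant import ctrl,kin,optics,job
from scipy.spatial.transform import Rotation as R
def ray(n,u,v):
    p=optics.camera_params(n);f=210/np.tan(np.radians(p['vertical_fov'])/2);T=np.array(p['world_from_camera'])
    return T[:3,3],T[:3,:3]@np.array([(u-p['cx'])/f,-(v-p['cy'])/f,-1])
def onz(n,u,v,z):
    o,d=ray(n,u,v);return o+d*(z-o[2])/d[2]
def tri(a,b):
    A=np.zeros((3,3));B=np.zeros(3)
    for n,u,v in(a,b):
        o,d=ray(n,u,v);d/=np.linalg.norm(d);P=np.eye(3)-np.outer(d,d);A+=P;B+=P@o
    return np.linalg.solve(A,B)
E
python3 - <<'E'
from h import *
import cv2
for n,x0,y0,x1,y1 in(("scene",235,170,415,305),("side",170,120,310,225+15)):
    im=optics.snapshot(n)[y0:y1,x0:x1,::-1];k=800/(x1-x0)
    if (y1-y0)*k>600:k=600/(y1-y0)
    im=cv2.resize(im,None,fx=k,fy=k,interpolation=cv2.INTER_CUBIC);print(n,x0,y0,k,im.shape);cv2.imwrite(f"pics/{n}1.png",im)
s=.7
for n,L in(("scene",[(366,305),(522,305),(463,262)]),("side",[(325,266),(426,274),(408,390),(289,378)])):
    for u,v in L:print(n,u,v,onz(n,u*s,v*s,72).round(1))
print(onz("scene",368*s,330*s,120).round(),onz("side",371*s,226*s,120).round())
E
```

```text
scene 235 170 4.444444444444445 (600, 800, 3)
side 170 120 5.0 (600, 700, 3)
scene 366 305 [521.6 -66.   72. ]
scene 522 305 [701.1 162.9  72. ]
scene 463 262 [539. 161.  72.]
side 325 266 [684.9 -72.4  72. ]
side 426 274 [510.  -69.5  72. ]
side 408 390 [516.7 168.9  72. ]
side 289 378 [697.4 164.6  72. ]
[ 617. -125.  120.] [ 610. -129.  120.]
```

View pics/scene1.png

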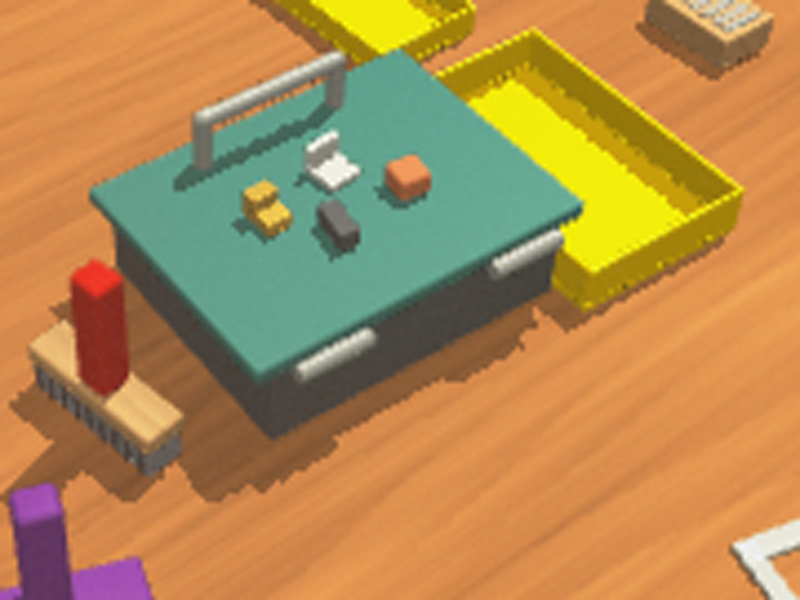

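View pics/side1.png

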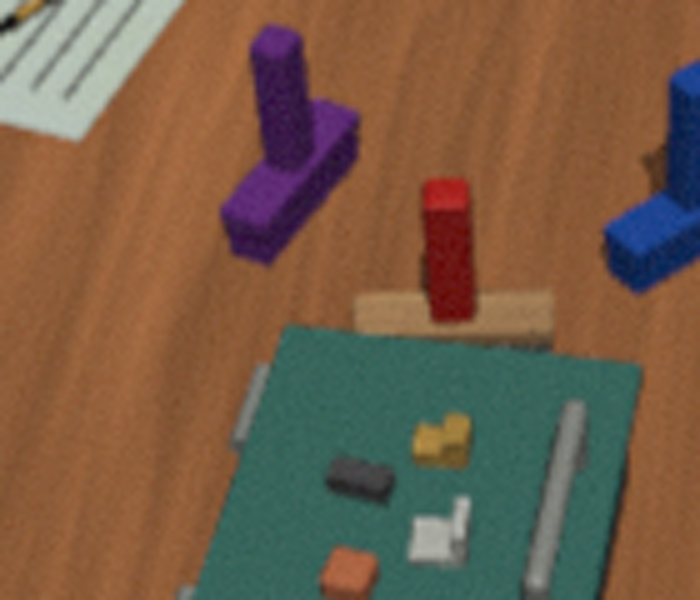

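The crops show the lid corners at scene crop (92,195), (258,377), (582,207) and (400,50). The brush top is at (97,280) in the scene crop and (446,193) in the side crop. The stock corners and the offcuts are also clear.

```bash
python3 - <<'E'
from h import *
S=lambda u,v:("scene",235+u/4.4444,170+v/4.4444)
D=lambda u,v:("side",170+u/5,120+v/5)
def P(n,L,z):
    for l in L:print(n,l,onz(*l,z).round(1))
P("lid",[S(92,195),S(400,50),S(582,207),S(258,377),D(640,367),D(290,325)],72)
print("lid tri",tri(S(92,195),D(640,367)).round(1),tri(S(258,377),D(290,325)).round(1),tri(S(582,207),("side",289*.7,378*.7)).round(1),tri(S(400,50),("side",408*.7,390*.7)).round(1))
P("bar",[S(203,116),S(338,61),D(574,405),D(538,588)],110)
P("brushtop",[S(97,280),D(446,193)],120);print(tri(S(97,280),D(446,193)))
P("stock",[S(28,350),S(150,445),S(184,408),S(65,322),D(357,294),D(553,290)],36)
P("scr",[S(268,215),S(340,232),S(335,178),S(410,185),D(442,448),D(360,485),D(440,540),D(348,580)],78)
E
```

```text
lid ('scene', 255.70020700207002, 213.87543875438755) [522.  -67.9  72. ]
lid ('scene', 325.0009000090001, 181.25011250112502) [533.3 169.6  72. ]
lid ('scene', 365.9513095130951, 216.57546575465756) [710.3 155.5  72. ]
lid ('scene', 293.05058050580504, 254.82584825848258) [695.4 -78.5  72. ]
lid ('side', 298.0, 193.4) [510.  -64.2  72. ]
lid ('side', 228.0, 185.0) [684.4 -76.6  72. ]
lid tri [513.1 -66.   66.7] [688.5 -77.7  67.7] [702.2 161.   64. ] [522.5 171.2  68.1]
bar ('scene', 280.67545675456756, 196.10026100261) [540.8   2.4 110. ]
bar ('scene', 311.0507605076051, 183.7251372513725) [551.2  99.2 110. ]
bar ('side', 284.8, 201.0) [535.5  -1.9 110. ]
bar ('side', 277.6, 237.6) [540.  105.5 110. ]
brushtop ('scene', 256.82521825218254, 233.00063000630007) [ 621.1 -130.1  120. ]
brushtop ('side', 259.2, 158.6) [ 611.2 -127.   120. ]
[ 614.21345531 -128.82250938  115.65967383]
stock ('scene', 241.30006300063002, 248.7507875078751) [ 573.7 -151.2   36. ]
stock ('scene', 268.750337503375, 270.1260012600126) [ 673.2 -136.3   36. ]
stock ('scene', 276.40041400414003, 261.8009180091801) [ 663.7 -105.9   36. ]
stock ('scene', 249.62514625146252, 242.45072450724507) [ 568.8 -122.    36. ]
stock ('side', 241.4, 178.8) [ 663.2 -136.3   36. ]
stock ('side', 280.6, 178.0) [ 562.1 -148.5   36. ]
scr ('scene', 295.3006030060301, 218.37548375483755) [605.4   0.7  78. ]
scr ('scene', 311.5007650076501, 222.20052200522005) [642.3  24.7  78. ]
scr ('scene', 310.3757537575376, 210.05040050400504) [605.4  52.3  78. ]
scr ('scene', 327.2509225092251, 211.62541625416253) [637.7  83.5  78. ]
scr ('side', 258.4, 209.6) [597.5   1.9  78. ]
scr ('side', 242.0, 217.0) [632.2  28.1  78. ]
scr ('side', 258.0, 228.0) [590.8  57.2  78. ]
scr ('side', 239.6, 236.0) [628.7  84.1  78. ]
```

```bash
cat >> h.py <<'E'
def down(th):return [np.cos(th/2),np.sin(th/2),0,0]
def wray(u,v,p):
    f=210/np.tan(np.radians(p['vertical_fov'])/2);T=np.array(p['world_from_camera'])
    a,b=u-p['cx'],v-p['cy'];r=np.hypot(a,b);t=r/f
    return T[:3,3],T[:3,:3]@np.array([np.sin(t)*a/r,-np.sin(t)*b/r,-np.cos(t)])
def wz(u,v,p,z):
    o,d=wray(u,v,p);return o+d*(z-o[2])/d[2]
E
python3 - <<'E'
from h import *
import cv2,pickle
ctrl.reach([600,-110,260],down(.14))
p=optics.camera_params("wrist");im=optics.snapshot("wrist");pickle.dump(p,open("w1.p","wb"))
cv2.imwrite("pics/w1.png",cv2.resize(im[:,:,::-1],(800,600),interpolation=cv2.INTER_CUBIC))
s=ctrl.state();print(s['t'],s['tcp_pos'],s['joints'],s['ft_force']);print(p)
E
```

```text
2.2667 [ 599.83576083 -110.91217148  259.89945402] [-3.04688435e-01  2.19878495e-03  1.61683868e+00 -1.98062723e-04
  1.52267083e+00  1.12739264e+00] [-0.55320801 -0.48185526  0.40686053]
{'vertical_fov': 65.70646984690485, 'cx': 280.3873712622984, 'cy': 209.65444169854595, 'world_from_camera': array([[ 1.38005009e-01,  9.39961653e-01,  3.12132519e-01,
         6.80775617e+02],
       [-9.90431007e-01,  1.31296871e-01,  4.25153254e-02,
        -9.96330994e+01],
       [-1.01924756e-03, -3.15013053e-01,  9.49086791e-01,
         4.01794862e+02],
       [ 0.00000000e+00,  0.00000000e+00,  0.00000000e+00,
         1.00000000e+00]])}
```

View pics/w1.png

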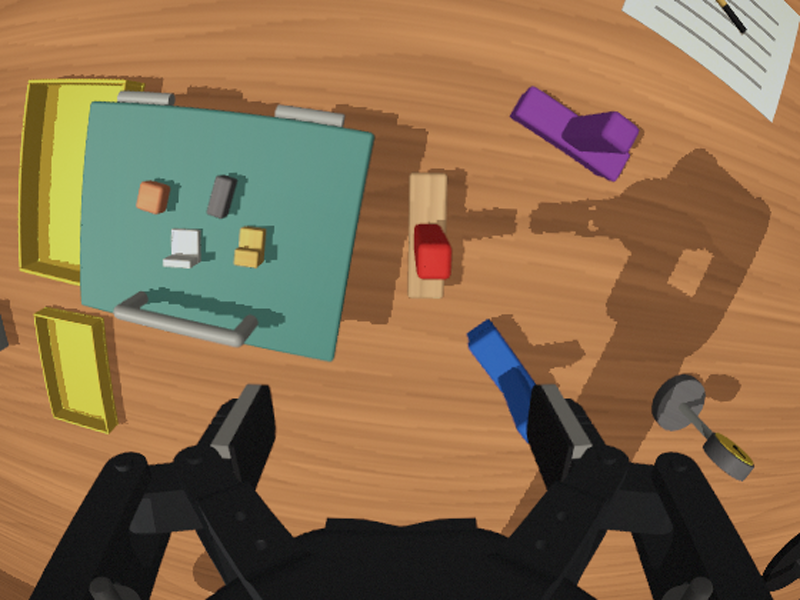

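The wrist view shows the lid corners at (92,101), (374,133), (334,360) and (82,305). The brush top is at (434,260), the stock corners are at (410,175), (447,173), (443,297) and (408,297), and the bar runs from (122,311) to (240,340).

```bash
python3 - <<'E'
from h import *
import pickle
p=pickle.load(open("w1.p","rb"))
W=lambda n,L,z:print(n,[wz(u*.7,v*.7,p,z)[:2].round(1).tolist() for u,v in L])
W("lid",[(334,360),(374,133),(92,101),(82,305)],72)
W("top",[(434,260)],120);W("stock",[(408,297),(443,297),(447,173),(410,175)],36)
W("bar",[(122,311),(240,340)],110)
W("scr ang brass cop steel",[(182,245),(249,247),(152,198),(222,198)],76)
W("purple handle",[(620,130)],118)
E
```

```text
lid [[515.0, -69.2], [690.7, -79.2], [705.5, 156.3], [527.6, 168.0]]
top [[616.7, -129.3]]
stock [[563.5, -121.8], [567.5, -150.6], [668.6, -137.6], [662.7, -109.2]]
bar [[546.3, 96.3], [538.8, -3.5]]
scr ang brass cop steel [[594.2, 58.7], [598.7, 2.7], [628.8, 87.0], [633.3, 26.5]]
purple handle [[720.8, -236.4]]
```

```bash
cat >> h.py <<'E'
C=np.array([609.7,44.0]);YAW=-.058
def loc(x,y):
    c,s=np.cos(YAW),np.sin(YAW);return C+[c*x-s*y,s*x+c*y]
def st(tag=""):
    s=ctrl.state();print(tag,round(s['t'],2),np.round(s['tcp_pos'],1),'F',np.round(s['ft_force'],1),'gap',round(s['finger_gap'],1),'ff',np.round(s['finger_force'],1));return s
def touch(xy,z0,zmin,df,step=1.0):
    f0=ctrl.state()['ft_force'][2];z=z0
    while z>zmin:
        z-=step;ctrl.move_linear([*xy,z],feed=25)
        if ctrl.state()['ft_force'][2]-f0>df:break
    return z
E
python3 - <<'E'
from h import *
q=down(.127)
ctrl.command_gripper(55,60)
ctrl.reach([616,-129.5,140],q)
ctrl.move_linear([616,-129.5,76],feed=100);st("down")
ctrl.command_gripper(0,60);st("grip")
ctrl.move_linear([616,-129.5,190],feed=150);st("lift")
x,y=loc(10,-97)
ctrl.move_linear([x,y,190],down(YAW),feed=150);st("over")
ctrl.move_linear([x,y,160],feed=100)
ctrl.sleep(.2)
z=touch([x,y],154,140,2.0);print(z);st("touch")
import cv2;cv2.imwrite("pics/s2.png",cv2.resize(optics.snapshot("side")[120:290,170:370,::-1],None,fx=3.5,fy=3.5,interpolation=cv2.INTER_CUBIC))
E
```

```text
down 4.03 [ 616.5 -129.6   76.5] F [-1.   0.4 -0.5] gap 55.3 ff 0.0
grip 4.42 [ 616.8 -129.7   77.1] F [0.6 0.6 2.4] gap 21.3 ff 59.2
lift 5.33 [ 615.1 -129.2  188.3] F [-0.7  0.8 -2. ] gap 21.1 ff 58.8
over 5.98 [613.7 -53.6 189. ] F [-0.6  0.2 -1.4] gap 21.1 ff 58.7
148.0
touch 8.32 [614.3 -53.5 149.1] F [-4.   0.6  4.8] gap 21.2 ff 59.5
```

View pics/s2.png

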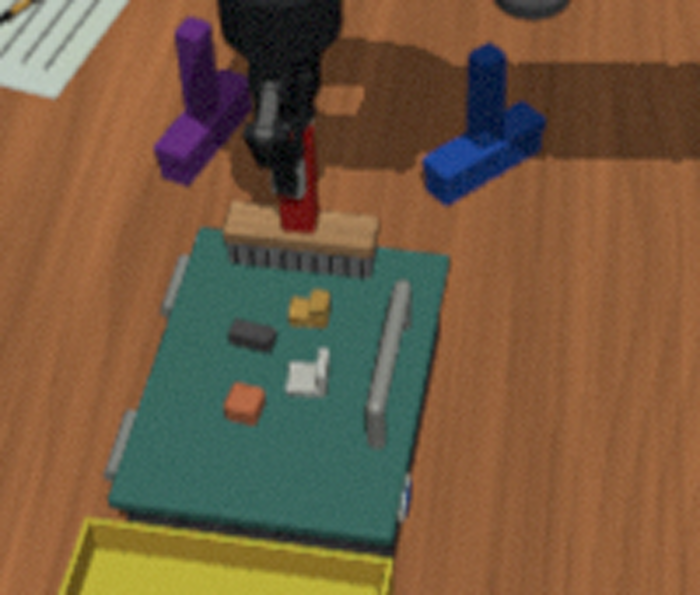

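The brush touches the lid squarely behind all four offcuts, with the bar well clear. I'll sweep along +y.

```bash
python3 - <<'E'
from h import *
import cv2
x,y=loc(10,60);ctrl.move_linear([x,y,148.5],feed=70);st("mid")
x,y=loc(10,118);ctrl.move_linear([x,y,148.5],feed=55);st("end")
ctrl.sleep(.2)
ctrl.move_linear([x,y,185],feed=120)
x,y=loc(10,-30);ctrl.move_linear([x,y,190],feed=200);st("back")
a=optics.snapshot("side")[170:350,150:320,::-1];b=optics.snapshot("scene")[140:260,250:420,::-1]
cv2.imwrite("pics/s3.png",np.hstack([cv2.resize(a,(400,424),interpolation=cv2.INTER_CUBIC),cv2.resize(cv2.copyMakeBorder(b,0,60,0,0,0),(400,424),interpolation=cv2.INTER_CUBIC)]))
E
```

```text
mid 10.76 [623.6 103.  149.1] F [-0.  -6.1  5.2] gap 21.3 ff 59.9
end 11.97 [626.8 161.3 149.1] F [-0.3 -3.7  5.9] gap 21.4 ff 60.0
back 13.52 [617.8  14.1 189.6] F [ 0.8 -0.6 -1.6] gap 21.3 ff 59.1
```

View pics/s3.png

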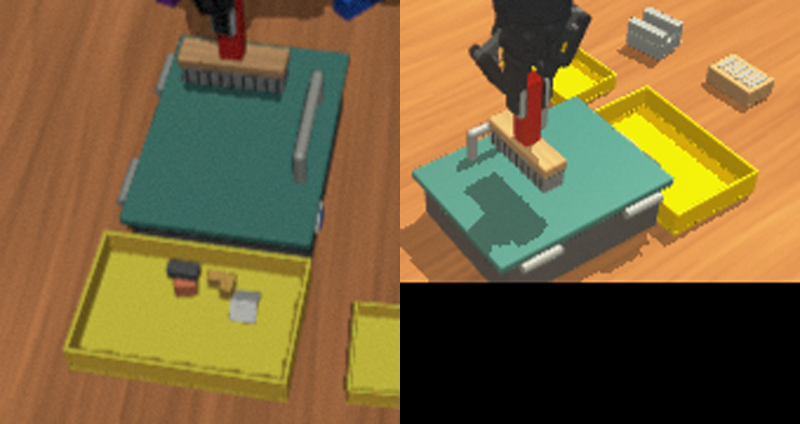

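All four offcuts are in the yellow tray (side crop, around (170–260, 265–320)), and the lid is clear. Next I'll stand the brush down.

```bash
python3 - <<'E'
from h import *
import cv2
q=down(.127);B=[616,-133]
ctrl.move_linear([*B,190],q,feed=170)
ctrl.move_linear([*B,84],feed=120);ctrl.sleep(.2)
z=touch(B,81,73,1.5);print(z);st("touch")
ctrl.command_gripper(55,60);st("open")
ctrl.move_linear([*B,170],feed=120)
hx,hy=loc(-68,0)
import math
best=min((d for d in(YAW+math.pi/2,YAW-math.pi/2)),key=lambda t:abs(kin.inverse_kinematics([hx,hy,180],down(t))[5]-ctrl.state()['joints'][5]));print(best)
ctrl.reach([hx,hy,190],down(best));st("above")
cv2.imwrite("pics/s4.png",np.hstack([cv2.resize(optics.snapshot(n)[y:y+170,x:x+170,::-1],(400,400),interpolation=cv2.INTER_CUBIC) for n,x,y in(("side",170,110),("scene",220,150))]))
E
```

```text
76.0
touch 17.17 [ 616.2 -133.1   77.1] F [-3.2  1.4  4.8] gap 21.4 ff 60.0
open 17.59 [ 615.9 -133.    75.7] F [ 0.5 -0.5  0.1] gap 55.1 ff 0.0
1.5127963267948965
above 19.55 [541.7  47.7 189.4] F [ 0.5 -0.1  0.1] gap 55.1 ff 0.0
```

View pics/s4.png

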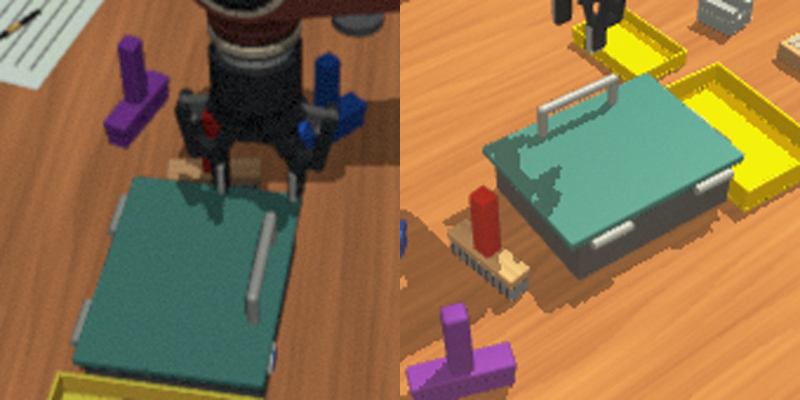

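The brush stands upright beside the case. Next I'll grip the bar and pull along the lid's arc.

```bash
python3 - <<'E'
from h import *
import cv2
q0=R.from_quat(ctrl.state()['orientation']);q0=R.from_quat(down(1.5128))
hx,hy=loc(-68,0)
ctrl.move_linear([hx,hy,89],feed=100);st("at")
ctrl.command_gripper(0,90);s=st("grip")
hz=np.array([*loc(90,0),60.]);p0=np.array([hx,hy,89.])
ax=np.array([-np.sin(YAW),np.cos(YAW),0])
ph=np.array(s['tcp_pos'])
for a in(.01,.02,.03,.04,.05,.065,.08,.095,.11):
    r=R.from_rotvec(ax*a);f=hz.copy();f[:2]+= (p0-hz)[:2]*0
    ctrl.move_linear(list(hz+r.apply(p0-hz)),(r*q0).as_quat(),feed=25)
    s=st(a)
    print('  lift angle est',round((s['tcp_pos'][2]-ph[2])/158,3))
ctrl.sleep(.3);st("end")
cv2.imwrite("pics/s5.png",np.hstack([cv2.resize(optics.snapshot(n)[y:y+170,x:x+170,::-1],(400,400),interpolation=cv2.INTER_CUBIC) for n,x,y in(("side",170,150),("scene",240,130))]))
E
```

```text
at 20.81 [542.5  47.9  89.9] F [-0.1  0.   0.8] gap 55.1 ff 0.0
grip 21.3 [540.2  48.   89.4] F [-7.1 -0.1  5.8] gap 9.2 ff 88.0
0.01 21.55 [540.1  48.1  89.8] F [-6.   1.3  1.3] gap 8.9 ff 88.7
  lift angle est 0.003
0.02 21.8 [540.   48.1  90.2] F [-5.9  0.4 -4.5] gap 9.3 ff 88.7
  lift angle est 0.005
0.03 22.05 [539.9  48.1  90.5] F [ -4.4   0.2 -16.3] gap 8.8 ff 87.9
  lift angle est 0.007
0.04 22.3 [540.7  48.   93.4] F [ -7.5   0.1 -14.4] gap 9.1 ff 88.5
  lift angle est 0.025
0.05 22.55 [542.4  47.9  98.6] F [-13.8   0.6   2.5] gap 9.1 ff 90.4
  lift angle est 0.058
0.065 22.8 [543.4  47.8 101.9] F [-13.2   0.9   2.3] gap 8.9 ff 90.5
  lift angle est 0.08
0.08 23.05 [544.1  47.8 104.5] F [-14.6   0.5   3. ] gap 9.5 ff 90.5
  lift angle est 0.095
0.095 23.3 [544.9  47.7 106.9] F [-13.2  -0.5   3.2] gap 8.6 ff 90.5
  lift angle est 0.111
0.11 23.55 [545.7  47.7 109.4] F [-13.    0.8   4.4] gap 9.3 ff 90.5
  lift angle est 0.127
end 23.85 [545.7  47.7 109.3] F [-13.3  -0.    2.7] gap 9.2 ff 90.5
```

View pics/s5.png

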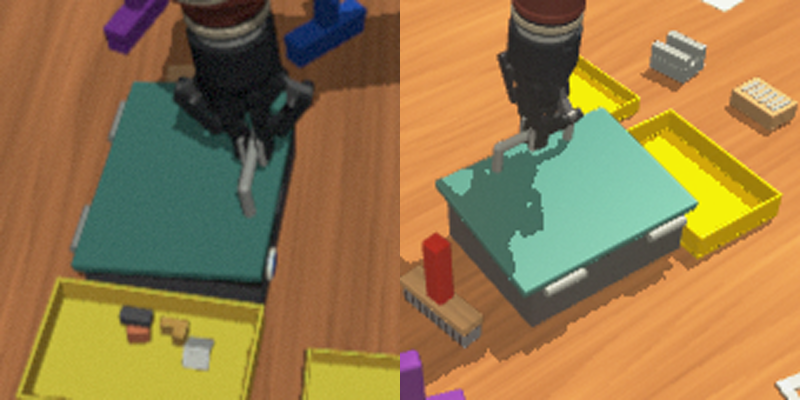

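The bar is held and the front edge is about 22 mm open: TCP rise gives a ≈ 0.126, and the lid corner in the scene has moved up about 6 px, which agrees. I'll trim it slightly towards 20 mm, relax the sideways push and then check.

```bash
python3 - <<'E'
from h import *
q0=R.from_quat(down(1.5128));hz=np.array([*loc(90,0),60.]);p0=np.array([*loc(-68,0),89.])
r=R.from_rotvec([-np.sin(YAW)*.1,np.cos(YAW)*.1,0])
t=hz+r.apply(p0-hz);t[0]-=1.5;t[2]-=.5
ctrl.move_linear(list(t),(r*q0).as_quat(),feed=20);ctrl.sleep(.5);s=st("trim")
print("rise",s['tcp_pos'][2]-89.4)
print(job.hand_in())
E
```

```text
trim 24.74 [545.   47.7 107.3] F [-8.5  0.2  0.5] gap 9.2 ff 90.1
rise 17.928079297455625
the job is handed in; nothing more can be done
None
```

The job is handed in at about 25 s: all four offcuts are in the yellow tray, the red brush stands upright on the bench clear of it, and the gripper still holds the lid by its bar with the front edge about 20 mm open (estimated from the gripper's rise).

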